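Press a glass slide flush on the tilted spring stage

ROBOT

A 6-joint arm with a two-finger parallel gripper is mounted at the origin on a cart in front of the work surface, level with it; the furniture and walls round the work are solid. World frame = base frame: x ahead of the robot, y to its left, z up, the work surface at z = 0. Lengths are in m, angles in rad, forces in N, time in s.
With the tool pointing down it reaches from about 0.325 to 0.9 m from the base axis. Payload 6.1 kg.
Tool frame: the origin (TCP) lies midway between the tips of the shut fingers; the grasp point (between the pads) lies 19 mm behind it; z points along the fingers, y is the line along which they close (so a half turn about z gives the same grasp; the last joint's range is limited). The gripper opens to 87 mm and grips with 3 to 60 N. Pads are 19 mm wide; open, the fingers measure 117 mm over their backs; the gripper's body (75 mm by 190 mm) begins 51 mm behind the grasp point.
Start: joints at [-1.402, 0.22, 1.526, -0, 1.395, -0.126], TCP at [0.182, -0.598, 0.223] pointing down, gripper open.
Joint ranges: [-2.98, 2.98], [-0.91, 2.08], [0.09, 2.57], [-1.24, 4.39], [0.2, 2.65], [-2.68, 2.68]. Speed limits (rad/s): [2.57, 2.57, 3.01, 3.14, 3.14, 3.14].

INTERFACE

Orientations are given as a unit quaternion [w, x, y, z].
In Python, from cell import manip gives the robot as it stands.
- The arm moves only by the tool arm_command, never from a script. Its argument "motion" is a list that holds one entry, the list of rows, each a list of 7 numbers: the opening, from -1 (shut) to 1 (fully open), then the shift along the tool's x, y, z in m, then the turn, a rotation vector about the tool's x, y, z in degrees. A call has 1 to 10 rows; each row is the pose to reach, as a shift and turn from the pose commanded when the call began, along the tool's axes at that moment; what a row does not reach only later rows make up. A row lasts 1/10 s, in which the tool goes at most 50 mm and 8.59 degrees, less where a joint would pass 70% of its speed; a pose out of reach is approached as far as the arm can. A call with a gripper value outside its range is refused whole. The fingers move at their own pace and stop on an object; "force" is the grip in N (left out, the last holds). Time passes only in rows, so rows that repeat a pose let the fingers close. It gives the time, the measured TCP pose, the force, the opening and the grip force at its end, in the units of the state.
- manip.sense(): the state, without advancing time (a new reading comes with each control period).
- manip.read_camera(name): name is "scene" or "top" or "wrist"; returns (picture, depth): 384x512x3 uint8, blue, green, red; 384x512 float32, m along the optical axis (not along the pixel's ray), 0 where there is no reading.
- manip.camera_params(name): a dict with "K" (3x3 intrinsics, pixels), "D" ([k1, k2, p1, p2, k3] as OpenCV has them; the pictures are not rectified), "view" (4x4, takes a point from world to camera coordinates). Camera axes: x right, y down, z forward; pixel columns grow to the right and rows downward; lengths in m; the calibration is good to about 2 mm. A picture is of the moment at which its call begins: read the wrist's pose just before it. camera_params takes no time and is no camera call; for the wrist camera it gives the pose at the moment of the call.
- manip.sign_off(): hands the job in; it is judged then, once.
The state is a dict: "t": time; "q": joint angles; "qvel": joint speeds; "joint_torque": joint torques, N m; "position": TCP position; "eef_rot": TCP orientation; "force": force on the tool from outside, world axes, zero at the start; "wrist_torque": the same for the moment, N m; "width": finger opening in m; "grip_force": force on a finger pad.
Only numpy, scipy, OpenCV 4.12 (cv2) and the standard library are available. Lean on these libraries where they do the work, as an engineer would, in place of code of your own. Each camera call takes 0.05 s, during which the arm holds its last target. There are 200 camera calls.

TASK

Take the slide carrier by its orange grip, lift it up and out of the fork it hangs in, and bring it to the yellow sloped stage. Tilt it to match the slope and press the glass gently flush on the face, centred and with its long side along the long side of the face, pushing the spring face about half of its travel down. Finish while still gripping the carrier and holding it pressed there; leave the jar, tape and sensor where they are.

Things in the scene. Friction and masses are not known exactly. Their poses are not given: they have to be found in the camera images.
- carrier: Slide carrier, one rigid part, 0.12 kg, same after a half turn. Origin: centre of the glass underside; z up, y along the long side. Green glass 50 (x) x 75 (y) x 3 mm under a blue plate 42 x 66 mm (top at z 8 mm); 10 mm square neck above. At the start it hangs upright in the fork, glass level, 84 mm above the table, its axes within 0.04 rad of the stand's.
- carrier_grip (a point): Middle of the carrier's orange grip blade, 62 mm above its origin on its z axis; axes as the carrier's. The blade is 22 (x) x 14 (y) mm, z 42 to 82 mm from the origin; grip it across the 14 mm, fingers closing along y. Just below it is a dark collar, 32 mm diameter, z 36 to 42 mm, by which it hangs.
- fork_stand: Fixed stand, 128 mm high. Origin on the table under the hanging point; the fork's mouth opens to its -x (roughly to the robot), the post stands 58 mm behind (+x). Two level prongs 10 mm wide, 8 mm thick run along x, 15 mm apart, with lips at their front ends (x = -23 to -28 mm) that rise 8 mm above the prong tops.
- fork_seat (a point): Point in the fork, level with the prong tops, 120 mm above the table, where the middle of the collar's underside hangs; axes as the stand's. The carrier's plate is wider than the gap: lift it 11 to 18 mm (at 20 mm the plate meets the prongs), then draw it out along -x at least 65 mm to be clear.
- stage: Fixed tilting stage: dark base plate 120 x 140 x 10 mm with two aluminium cheeks up to 66 mm and black clamp knobs at y = +-62 to 72 mm, which carry a cradle and on it the sprung yellow face. Origin on the table under the middle. The face slopes down towards the stage's -x (roughly towards the robot).
- face_top (a point): Centre of the yellow face plate's upper side, moving with it. z is the outward normal of the face, y the long level side, x up the slope. The face plate is 70 (x) x 95 (y) x 6 mm. The point lies 26 mm along the normal from the cradle's tilt axis, which is level, along y, 54 mm above the table.
- cradle (a joint): Slope of the face in rad from level (0.2 to 0.5 at the start). Clamped stiff: it stays put under any gentle push.
- face (a joint): How far the sprung face is pushed in along its normal, m: 0 free, 0.012 at its stop. Starting it takes about 2 N, then 0.5 N more per mm: half way (0.006) takes about 5 N.
- screw_jar: White jar with black cap, 50 mm diameter, 60 mm tall, origin under its centre; leave it alone.
- tape_roll: Blue tape roll, 63 mm diameter, 19 mm tall, lying flat, origin under its centre; leave it alone.
- power_sensor: Black round sensor head, 44 mm diameter, 16 mm tall, origin under its centre; leave it alone.
Not all that is in view belongs to the job. There is more than one size of the carrier; the job needs the smaller.

How it is judged:
On the way:
1. the carrier is out of the fork, held by the fingers, clear of the stand (contact force between the fingers and carrier above 1 N and contact force between carrier and fork_stand below 0.05 N and horizontal distance between carrier and fork_seat above 0.05 m and height (world z) of carrier above 0.06 m and contact force between carrier and stage below 0.05 N), for 0.2 s.
At the end, for the whole second after the job is handed in: The fingers still grip the carrier; its glass lies on the face, parallel to it within 0.05 rad, turned at most 0.12 rad from square, its centre within 12 mm of the face's centre along each side; the face is pushed in between 3 and 9.5 mm; the carrier is still and clear of the fork (contact force between the fingers and carrier above 1 N and contact force between carrier and stage above 1.5 N and contact force between carrier and fork_stand below 0.05 N and angle between the z axis of carrier and the z axis of face_top, either way round below 0.05 rad and angle between the x axis of carrier and the x axis of face_top, either way round below 0.12 rad and x of carrier in the frame of face_top between -0.012 and 0.012 m and y of carrier in the frame of face_top between -0.012 and 0.012 m and z of carrier in the frame of face_top between -0.004 and 0.004 m and value of joint face between 0.003 and 0.0095 m and linear speed of carrier below 0.02 m/s); the arm keeps its last pose, push and grip.
It fails at once if the screw jar is moved by more than 20 mm (distance of screw_jar from where it was at the start of the episode above 0.02 m).
It fails at once if the tape roll is moved by more than 20 mm (distance of tape_roll from where it was at the start of the episode above 0.02 m).
It fails at once if the power sensor is moved by more than 20 mm (distance of power_sensor from where it was at the start of the episode above 0.02 m).
It fails at once if the glass is pressed on the stage with more than 22 N (contact force between carrier and stage above 22 N).
It also fails if it takes over 48 s, if anything falls off the work surface, if the arm or the gripper's body presses on something with over 40 N, if the wrist force passes 120 N, or if a joint passes its speed limit or range.

## Working session

There is one attempt and no reset: what is moved stays moved. The work goes in short steps, Python scripts to look and compute and a tool call to move; the robot and the scene stay as the last step left them, time stands still between calls to the robot, and variables do not carry over. Pictures are saved under pics/ and viewed, at most 10 in all, crops included, and the job is handed in when it is done.

Besides the shell and the picture viewer there is one more tool, called in YAML: its name, and indented under it one key for each argument. arm_command: Moves the arm, as the interface text tells. Its arguments: {"type":"object","properties":{"motion":{"type":"array","items":{"type":"array","items":{"type":"array","items":{"type":"number"}}}},"force":{"type":"number"}},"required":["motion"]}

```bash
ls; mkdir -p pics; cat > h.py <<'E'
import numpy as np, cv2
from cell import manip
from scipy.spatial.transform import Rotation as R
def grab(n):
    P=manip.camera_params(n); im,d=manip.read_camera(n); return im,d,P
def cloud(d,P):
    h,w=d.shape; u,v=np.meshgrid(np.arange(w),np.arange(h))
    n=cv2.undistortPoints(np.stack([u,v],-1).reshape(-1,1,2).astype(float),np.array(P['K']),np.array(P['D'])).reshape(h,w,2)
    c=np.dstack([n*d[...,None],d]); V=np.array(P['view'])
    return (c-V[:3,3])@V[:3,:3]
E
python3 - <<'E'
from h import *
for n in ("scene","top"):
    im,d,P=grab(n); cv2.imwrite(f"pics/{n}0.png",im); np.savez(f"{n}0.npz",im=im,d=d,**{k:np.array(v) for k,v in P.items()})
    print(n,np.round(np.linalg.inv(P['view'])[:3,3],3),(d>0).mean())
s=manip.sense();print(s)
E
```

```text
pics
scene [0.047 0.538 0.938] 0.9961700439453125
top [ 0.438 -0.081  1.003] 0.9962412516276041
{'t': 0.1, 'q': array([-1.40212405e+00,  2.21187481e-01,  1.52745435e+00,  2.88018770e-05,
        1.39466957e+00, -1.26090782e-01]), 'qvel': array([ 1.33569081e-03, -2.06108410e-03, -3.36983556e-03, -3.68406685e-05,
        3.36266626e-04,  8.11233519e-04]), 'joint_torque': array([ 7.31106375e-04, -4.95942020e+01, -3.88518083e+01,  7.01009505e-02,
        5.14997123e-02, -6.49868639e-05]), 'position': array([ 0.18149224, -0.59751428,  0.22154413]), 'eef_rot': array([-8.59481879e-04,  9.89158994e-01,  1.46845993e-01, -4.12258506e-06]), 'force': array([-0.3456073 , -0.48000462, -0.77647583]), 'wrist_torque': array([ 0.00474697, -0.01763311, -0.03662065]), 'grip_force': 0.0, 'width': 0.086897509594954}
```

View pics/scene0.png

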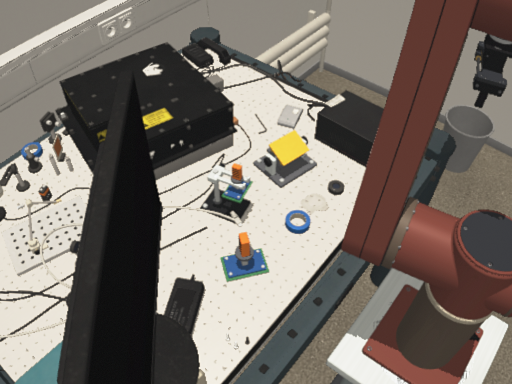

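View pics/top0.png

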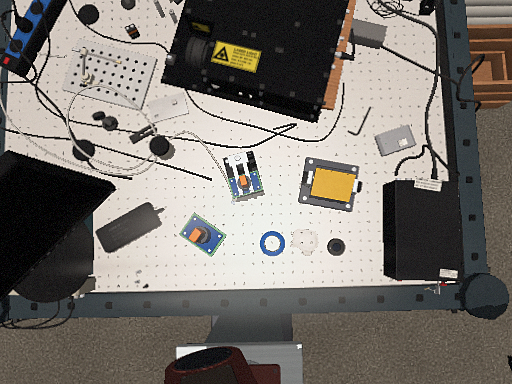

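The top view shows these candidates for the carrier:
- A small one hangs in the fork, with its orange grip at top (243,181) and scene (237,173).
- A larger decoy lies on the table at top (200,235) and scene (245,245).

I choose the hanging one. The yellow stage is at top (333,185), the tape at (272,243) and the sensor at (336,246).

```bash
cat > m.py <<'E'
from h import *
big=[]
for n,boxes in (("scene",{'car':(205,155,255,220),'face':(262,125,315,170),'decoy':(220,230,270,280)}),("top",{'car':(220,148,268,203),'face':(298,155,365,213),'decoy':(178,210,228,258)})):
    Z=np.load(n+"0.npz"); im,d=Z['im'],Z['d']; X=cloud(d,Z); hsv=cv2.cvtColor(im,cv2.COLOR_BGR2HSV)
    H,S,V=[hsv[...,i].astype(int) for i in range(3)]
    M={'orange':(H<=17)&(H>=5)&(S>150)&(V>90),'yellow':(H>=18)&(H<32)&(S>140)&(V>100),'green':(H>40)&(H<95)&(S>60),'blue':(H>98)&(H<125)&(S>110)}
    for b,(x0,y0,x1,y1) in boxes.items():
        B=np.zeros(d.shape,bool); B[y0:y1,x0:x1]=1
        for c,m in M.items():
            mm=(m&B&(d>0)).astype(np.uint8)
            if mm.sum()<15: continue
            p=X[mm>0]; (cu,cv_),sz,a=cv2.minAreaRect(np.argwhere(mm)[:,::-1].astype(np.float32))
            print(n,b,c,len(p),'med',np.round(np.median(p,0),4),'zpct',np.round(np.percentile(p[:,2],[2,50,98]),4),'px',round(cu,1),round(cv_,1))
            if c=='orange':
                t=p[p[:,2]>np.percentile(p[:,2],90)-.006]; t=t[abs(t[:,2]-np.median(t[:,2]))<.005]
                r=cv2.minAreaRect((t[:,:2]*1000).astype(np.float32)); print('   toppatch',len(t),np.round(t.mean(0),4),r)
            if c=='yellow' and b=='face':
                e=cv2.erode(mm,np.ones((3,3)))>0; q=X[e]
                k=q.mean(0); 
                for _ in range(3):
                    u,s,vt=np.linalg.svd(q-q.mean(0),full_matrices=False); N=vt[2]*np.sign(vt[2,2]); k=q.mean(0); q=q[abs((q-k)@N)<.004]
                f=p[abs((p-k)@N)<.006]
                up=np.array([0,0,1])-N*N[2]; up/=np.linalg.norm(up); yy=np.cross(N,up)
                r=cv2.minAreaRect(np.stack([(f-k)@up,(f-k)@yy],1).astype(np.float32)*1000)
                c3=k+r[0][0]/1000*up+r[0][1]/1000*yy
                print('   plane N',np.round(N,4),'slope',np.arccos(N[2]),'up',np.round(up,3),'y',np.round(yy,3),'rect',r,'c',np.round(c3,4), 'axis',np.round(c3-.026*N,4))
    for (u,v,nm) in ((( 305,240,'jar?'),(272,231,'tape'),(336,246,'sens'),(100,275,'q')) if n=="top" else ((314,203,'jar?'),(336,187,'sens'))):
        print(nm,np.round(X[v,u],3))
    # heights map of work area
    if n=="top":
        for v in range(150,260,8): print(v,[int(z) for z in 1000*X[v,216:380:8,2]])
        for u,v in ((216,200),(380,200),(216,256)): print(np.round(X[v,u],3))
    if n=="top": cv2.imwrite("pics/crop.png",cv2.resize(im[140:265,170:380],None,fx=3.6,fy=3.6,interpolation=cv2.INTER_CUBIC))
E
python3 m.py
```

```text
scene car orange 119 med [ 0.5412 -0.0265  0.153 ] zpct [0.1292 0.153  0.1685] px 236.5 171.5
   toppatch 38 [ 0.5423 -0.0289  0.1661] ((542.3975830078125, -29.585723876953125), (21.165437698364258, 12.906255722045898), 12.388998031616211)
scene car green 120 med [ 0.5324 -0.0171  0.087 ] zpct [0.0097 0.087  0.0924] px 235.5 189.0
scene car blue 152 med [ 0.5376 -0.0144  0.0926] zpct [0.0896 0.0926 0.0961] px 236.0 188.4
scene face yellow 774 med [ 0.5371 -0.2365  0.0772] zpct [0.04   0.0772 0.0926] px 288.4 147.7
   plane N [-0.4275  0.0866  0.8999] slope 0.4513051162497944 up [ 0.882 -0.179  0.436] y [0.199 0.98  0.   ] rect ((0.9783973693847656, -2.314861297607422), (98.36213684082031, 67.57284545898438), 88.88166046142578) c [ 0.5375 -0.2386  0.0779] axis [ 0.5486 -0.2409  0.0545]
scene decoy orange 193 med [0.4198 0.0923 0.105 ] zpct [0.063  0.105  0.1152] px 244.0 244.3
   toppatch 85 [0.4258 0.088  0.1129] ((426.55322265625, 87.07547760009766), (15.857208251953125, 28.61096954345703), 52.85316848754883)
scene decoy green 211 med [0.412 0.108 0.005] zpct [0.0015 0.005  0.011 ] 
[... 1963 characters left out ...]

198 [1, -2, 12, 0, 0, 0, 1, -1, 1, -2, 0, 17, 7, 10, 6, 61, 65, 8, -4, 0, -2]
206 [-3, 0, 0, -2, 0, 0, -2, -2, 0, -4, 0, -1, -3, -1, 8, 10, 10, 8, 0, -1, 0]
214 [0, 0, -3, 0, -2, -5, 0, 0, -1, 0, 0, -1, 2, -2, 0, -5, 0, -3, 0, -1, -1]
222 [-1, -1, 0, 4, -2, 1, 0, -2, 2, 0, 1, -2, 0, 1, 0, -3, -2, -2, -3, 0, -3]
230 [0, 0, 1, -1, 0, -3, 0, -2, -2, 0, -4, -2, -2, 0, 0, -2, -2, 0, 0, -3, -1]
238 [9, 0, -1, 0, 0, -2, 17, 2, 18, 1, -1, 0, -3, -2, -1, 13, -1, 2, 0, 0, -1]
246 [3, 0, 0, 1, 0, 1002, 15, -1, 18, -2, -3, -1, -2, 0, 12, 10, 14, 0, 1, 0, 0]
254 [0, 0, -2, -3, -2, 0, 0, 15, -4, -1, -2, 0, -4, -1, -1, 14, -1, -2, 0, -1, 0]
[ 0.517  0.048 -0.001]
[ 0.505 -0.376 -0.001]
[0.373 0.051 0.   ]
```

View pics/crop.png

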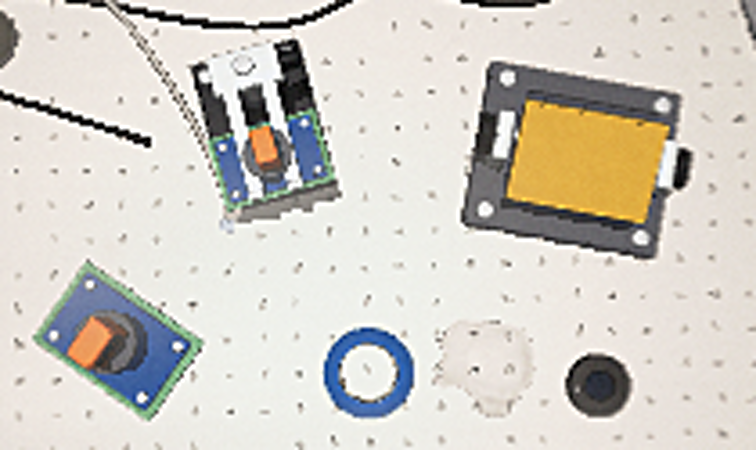

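The crop shows the hanging carrier's grip at crop (262,148). It is the smaller one, with a blade of about 21x13 mm against the decoy's 28x17 mm, and its height of 166 mm at the top matches the text. The face slopes 0.45 rad and its tilt axis is at z 0.054, as given. Next I get the yaw and the first move.

```bash
cat >> h.py <<'E'
def go(pos,tx,tz):
    """tool-frame shift (mm) and rotvec (deg) to reach TCP pos, tool x ~tx, tool z=tz"""
    s=manip.sense(); w,x,y,z=s['eef_rot']; R0=R.from_quat([x,y,z,w]).as_matrix()
    tz=np.array(tz,float)/np.linalg.norm(tz); tx=np.array(tx,float); tx-=tz*(tx@tz); tx/=np.linalg.norm(tx)
    Rt=np.stack([tx,np.cross(tz,tx),tz],1)
    print('shift mm',np.round(R0.T@(np.array(pos)-s['position'])*1e3,1),'rot deg',np.round(R.from_matrix(R0.T@Rt).as_rotvec(degrees=True),2),'t',s['t'])
E
python3 - <<'E'
from h import *
Q=[]
for n in("scene","top"):
    Z=np.load(n+"0.npz"); X=cloud(Z['d'],Z); p=X.reshape(-1,3)
    b=p[(p[:,0]>.4)&(p[:,0]<.9)&(p[:,1]>-.65)&(p[:,1]<-.36)];print(n,'box z',np.percentile(b[:,2],[50,90,99]))
    hs=cv2.cvtColor(Z['im'],cv2.COLOR_BGR2HSV).reshape(-1,3).astype(int); 
    k=(abs(p[:,2]-.09)<.012)&(np.hypot(p[:,0]-.544,p[:,1]+.03)<.055)&(Z['d'].ravel()>0)&(hs[:,0]>40)&(hs[:,0]<125)&(hs[:,1]>60)
    q=p[k]; Q.append(q); print(n,len(q),cv2.minAreaRect((q[:,:2]*1000).astype(np.float32)))
q=np.vstack(Q);print(cv2.minAreaRect((q[:,:2]*1000).astype(np.float32)))
a=np.radians(15); go([.544,-.030,.28],[np.cos(a),np.sin(a),0],[0,0,-1])
E
```

```text
scene box z [0.00493669 0.1058562  0.10965754]
scene 272 ((542.0125122070312, -28.187774658203125), (48.972530364990234, 69.02217102050781), 13.999262809753418)
top box z [-5.30884347e-05  1.03758788e-01  1.06983527e-01]
top 289 ((546.4581909179688, -31.941280364990234), (49.541419982910156, 73.6328353881836), 14.182344436645508)
((544.684326171875, -31.10822296142578), (52.5727424621582, 76.11739349365234), 14.182344436645508)
shift mm [ 511.8 -437.8  -57.6] rot deg [-0.1  -0.01  1.89] t 0.1
```

arm_command:
  motion:
    - [[1, 0.51, -0.435, -0.06, 0, 0, 2.6], [1, 0.51, -0.435, -0.06, 0, 0, 2.6], [1, 0.51, -0.435, -0.06, 0, 0, 2.6], [1, 0.51, -0.435, -0.06, 0, 0, 2.6], [1, 0.51, -0.435, -0.06, 0, 0, 2.6], [1, 0.51, -0.435, -0.06, 0, 0, 2.6], [1, 0.51, -0.435, -0.06, 0, 0, 2.6], [1, 0.51, -0.435, -0.06, 0, 0, 2.6], [1, 0.51, -0.435, -0.06, 0, 0, 2.6], [1, 0.51, -0.435, -0.06, 0, 0, 2.6]]
  force: 40

```text
t: 1.1
position: [0.4508, -0.1767, 0.2671]
eef_rot: [0.0, 0.992, 0.124, -0.0]
force: [0.8, -1.3, 0.4]
width: 0.0868
grip_force: 0.0
```

```bash
python3 - <<'E'
from h import *
a=np.radians(14.2); go([.544,-.030,.26],[np.cos(a),np.sin(a),0],[0,0,-1]); print(manip.sense()['position'])
E
```

```text
shift mm [ 126.5 -119.2    7.1] rot deg [0.   0.   0.08] t 1.1
[ 0.45076711 -0.17671463  0.26712057]
```

arm_command:
  motion:
    - [[1, 0.125, -0.119, 0.007, 0, 0, 0], [1, 0.125, -0.119, 0.007, 0, 0, 0], [1, 0.125, -0.119, 0.007, 0, 0, 0], [1, 0.125, -0.119, 0.007, 0, 0, 0], [1, 0.125, -0.119, 0.007, 0, 0, 0], [1, 0.125, -0.119, 0.007, 0, 0, 0]]

```text
t: 1.7
position: [0.5416, -0.0324, 0.2595]
eef_rot: [0.0, 0.992, 0.125, -0.001]
force: [-0.2, -0.2, 0.3]
width: 0.0872
grip_force: 0.0
```

```bash
python3 - <<'E'
from h import *
im,d,P=grab("wrist"); X=cloud(d,P); cv2.imwrite("pics/w1.png",im)
hsv=cv2.cvtColor(im,cv2.COLOR_BGR2HSV).astype(int);H,S,V=hsv[...,0],hsv[...,1],hsv[...,2]
m=(H<=17)&(H>=5)&(S>150)&(V>90)&(d>0)&(np.hypot(X[...,0]-.544,X[...,1]+.03)<.04)
p=X[m]; print(len(p)); t=p[p[:,2]>np.percentile(p[:,2],95)-.006]; print(np.round(np.median(t,0),4),cv2.minAreaRect((t[:,:2]*1000).astype(np.float32)), np.percentile(p[:,2],[2,50,98]))
k=(abs(X[...,2]-.09)<.012)&(np.hypot(X[...,0]-.544,X[...,1]+.03)<.055)&(H>40)&(H<125)&(S>60)
print(k.sum(),cv2.minAreaRect((X[k][:,:2]*1000).astype(np.float32)))
print(manip.sense()['position'])
a=np.radians(14.2); go([.544,-.030,.132],[np.cos(a),np.sin(a),0],[0,0,-1])
E
```

```text
429
[ 0.5475 -0.0296  0.165 ] ((546.9401245117188, -29.685527801513672), (20.53190803527832, 12.425962448120117), 14.113921165466309) [0.1296137  0.16480876 0.16629774]
1452 ((546.1719360351562, -30.04010009765625), (49.86292266845703, 74.643798828125), 14.310254096984863)
[ 0.54145238 -0.03306688  0.25969127]
shift mm [  3.4  -2.4 127.7] rot deg [0.   0.07 0.09] t 1.75
```

View pics/w1.png

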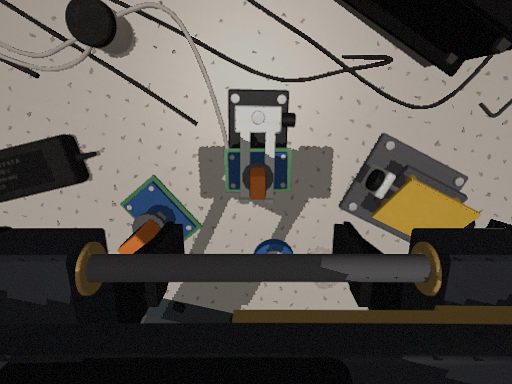

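The wrist view shows the carrier's orange grip at (258,182), centred between the prongs, with yaw 14.2°. The three views agree within 2 mm.

arm_command:
  motion:
    - [[1, 0.0045, -0.002, 0.04, 0, 0, 0], [1, 0.0045, -0.002, 0.08, 0, 0, 0], [1, 0.0045, -0.002, 0.11, 0, 0, 0], [1, 0.0045, -0.002, 0.127, 0, 0, 0], [1, 0.0045, -0.002, 0.127, 0, 0, 0], [1, 0.0045, -0.002, 0.127, 0, 0, 0]]

```text
t: 2.35
position: [0.5457, -0.0307, 0.1337]
eef_rot: [0.0, 0.992, 0.124, 0.0]
force: [-0.2, 0.4, 0.9]
width: 0.0873
grip_force: 0.0
```

arm_command:
  motion:
    - [[-1, 0, 0, 0, 0, 0, 0], [-1, 0, 0, 0, 0, 0, 0], [-1, 0, 0, 0, 0, 0, 0], [-1, 0, 0, 0, 0, 0, 0], [-1, 0, 0, 0, 0, 0, 0], [-1, 0, 0, 0, 0, 0, 0], [-1, 0, 0, 0, 0, 0, 0], [-1, 0, 0, 0, 0, 0, 0], [-1, 0, 0, 0, 0, 0, 0], [-1, 0, 0, 0, 0, 0, 0]]
  force: 45

```text
t: 3.35
position: [0.5458, -0.0295, 0.1331]
eef_rot: [0.0, 0.992, 0.124, -0.0]
force: [0.6, -0.2, -0.2]
width: 0.015
grip_force: 0.4
```

arm_command:
  motion:
    - [[-1, 0, 0, 0, 0, 0, 0], [-1, 0, 0, 0, 0, 0, 0], [-1, 0, 0, 0, 0, 0, 0], [-1, 0, 0, 0, 0, 0, 0], [-1, 0, 0, -0.004, 0, 0, 0], [-1, 0, 0, -0.008, 0, 0, 0], [-1, 0, 0, -0.012, 0, 0, 0], [-1, 0, 0, -0.0145, 0, 0, 0], [-1, 0, 0, -0.0145, 0, 0, 0], [-1, 0, 0, -0.0145, 0, 0, 0]]

```text
t: 4.35
position: [0.5459, -0.0295, 0.1477]
eef_rot: [0.0, 0.992, 0.124, 0.0]
force: [-0.4, -0.2, -1.5]
width: 0.0138
grip_force: 45.0
```

```bash
python3 - <<'E'
from h import *
s=manip.sense(); print(s['position'],s['eef_rot'],s['force'],s['grip_force'],s['width'])
im,d,P=grab("scene"); X=cloud(d,P)
hsv=cv2.cvtColor(im,cv2.COLOR_BGR2HSV).astype(int);H,S=hsv[...,0],hsv[...,1]
for lab,m in (('blue',(H>98)&(H<125)&(S>110)),('green',(H>40)&(H<95)&(S>60))):
    m=m&(np.hypot(X[...,0]-.544,X[...,1]+.03)<.05)&(X[...,2]>.07)&(X[...,2]<.14); print(lab,m.sum(),np.median(X[m],0),np.percentile(X[m][:,2],[5,95]))
E
```

```text
[ 0.54589405 -0.02948528  0.14770276] [2.61156021e-05 9.92233114e-01 1.24392279e-01 8.15885360e-05] [-0.36530055 -0.22857129 -1.52793445] 44.99738694168627 0.013827296227644096
blue 89 [ 0.5376592  -0.00612488  0.10774639] [0.10450826 0.11009091]
green 87 [ 0.52359397 -0.00218916  0.10259312] [0.0998186  0.10894211]
```

arm_command:
  motion:
    - [[-1, -0.01, 0, 0, 0, 0, 0], [-1, -0.02, 0, 0, 0, 0, 0], [-1, -0.03, 0, 0, 0, 0, 0], [-1, -0.045, 0, 0, 0, 0, 0], [-1, -0.06, 0, 0, 0, 0, 0], [-1, -0.075, 0, 0, 0, 0, 0], [-1, -0.085, 0, 0, 0, 0, 0], [-1, -0.095, 0, 0, 0, 0, 0], [-1, -0.095, 0, 0, 0, 0, 0], [-1, -0.095, 0, 0, 0, 0, 0]]

```text
t: 5.4
position: [0.4541, -0.0531, 0.1479]
eef_rot: [0.0, 0.992, 0.124, 0.0]
force: [-0.7, -0.1, -1.4]
width: 0.0136
grip_force: 45.0
```

```bash
python3 - <<'E'
from h import *
s=manip.sense(); print(s['position'],s['eef_rot'],s['force'],s['grip_force'],s['width'])
im,d,P=grab("scene"); X=cloud(d,P); cv2.imwrite("pics/s2.png",im[130:290,170:370]); cv2.imwrite("pics/s2.png",cv2.resize(im[130:290,170:370],None,fx=3.5,fy=3.5))
hsv=cv2.cvtColor(im,cv2.COLOR_BGR2HSV).astype(int);H,S=hsv[...,0],hsv[...,1]
c=np.array(s['position'])
m=(H>98)&(H<125)&(S>110)&(np.hypot(X[...,0]-c[0],X[...,1]-c[1])<.05)&(X[...,2]>.07)
q=X[m]; print(m.sum(),q.mean(0),np.linalg.svd(q-q.mean(0))[2][2])
N=np.array([-.4255,.0875,.9007]);N/=np.linalg.norm(N); x=np.array([.8825,-.182,.434]); f=np.array([.5387,-.2398,.0775])
for h in (.03,.0,-.006): print(h,f+N*(h+.0485)); go(f+N*(h+.0485),x,-N)
E
```

```text
[ 0.45405874 -0.05306063  0.14788213] [1.07994976e-04 9.92260955e-01 1.24169083e-01 4.73973161e-04] [-0.65307566 -0.10394716 -1.40415651] 44.99735461547971 0.013577389530096538
211 [ 0.4468366  -0.04478928  0.10790658] [-1.02717155e-04 -1.46830441e-02 -9.99892193e-01]
0.03 [ 0.5052977  -0.23293114  0.14820612]
shift mm [  5.1 187.   -0.2] rot deg [-5.8  25.25 25.49] t 5.45
0.0 [ 0.51806291 -0.23555618  0.12118467]
shift mm [ 16.8 192.6  26.8] rot deg [-5.8  25.25 25.49] t 5.45
-0.006 [ 0.52061595 -0.23608119  0.11578038]
shift mm [ 19.1 193.8  32.2] rot deg [-5.8  25.25 25.49] t 5.45
```

View pics/s2.png

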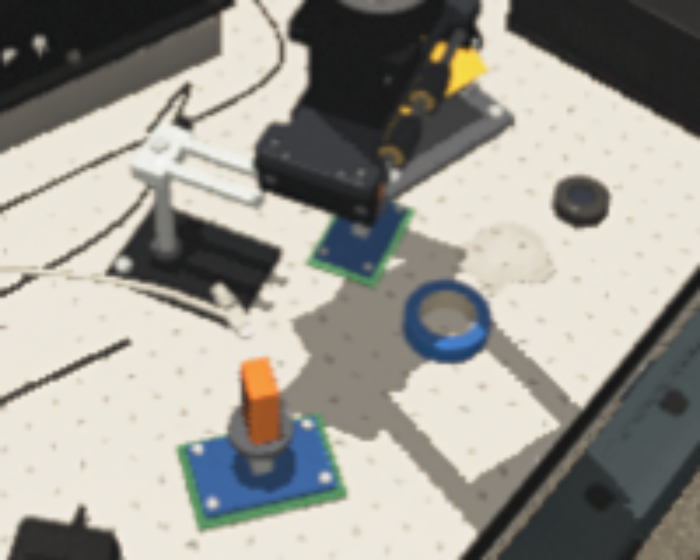

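The scene crop shows the carrier held level at crop (362,240), well clear of the fork's prongs at (215,175). The tape, sensor and decoy are untouched.

arm_command:
  motion:
    - [[-1, -0.01, 0, -0.025, 0, 0, 0], [-1, -0.014, 0.02, -0.045, 0, 0, 0], [-1, -0.014, 0.05, -0.045, -1, 4.2, 4.2], [-1, -0.014, 0.08, -0.045, -2, 8.4, 8.5], [-1, -0.014, 0.11, -0.045, -3, 12.6, 12.7], [-1, -0.014, 0.14, -0.045, -4, 16.8, 17], [-1, -0.014, 0.165, -0.045, -5, 21, 21.2], [-1, -0.014, 0.178, -0.045, -5.8, 25.2, 25.5], [-1, -0.014, 0.178, -0.045, -5.8, 25.2, 25.5], [-1, -0.014, 0.178, -0.045, -5.8, 25.2, 25.5]]

```text
t: 6.45
position: [0.4839, -0.2286, 0.1924]
eef_rot: [0.022, 0.97, -0.098, 0.22]
force: [0.1, 0.5, -2.1]
width: 0.0137
grip_force: 45.0
```

```bash
cat > c.py <<'E'
from h import *
s=manip.sense(); print(s['position'],s['force'],s['grip_force'],s['width'])
w,x_,y_,z_=s['eef_rot']; R0=R.from_quat([x_,y_,z_,w]).as_matrix(); c=s['position']
T=c+R0@[0,0,.0485]; print('carrier origin expected',np.round(T,4))
N=np.array([-.4255,.0875,.9007]);N/=np.linalg.norm(N); x=np.array([.8825,-.182,.434]); f=np.array([.5387,-.2398,.0775])
for n in ("scene","top","wrist"):
    im,d,P=grab(n); X=cloud(d,P); hsv=cv2.cvtColor(im,cv2.COLOR_BGR2HSV).astype(int);H,S,V=hsv[...,0],hsv[...,1],hsv[...,2]
    near=(np.linalg.norm(X-T,axis=2)<.06)&(d>0)
    m=(H>98)&(H<125)&(S>110)&near
    g=m|((H>40)&(H<95)&(S>60)&near)
    y=(H>=18)&(H<32)&(S>140)&(V>100)&(d>0)&(np.linalg.norm(X-f,axis=2)<.08)
    for lab,k in (('blue',m),('blue+green',g),('yellow',y)):
        q=X[k]
        if len(q)<60: continue
        for _ in range(3):
            u,sv,vt=np.linalg.svd(q-q.mean(0),full_matrices=False); nn=vt[2]*np.sign(vt[2,2]); q=q[abs((q-q.mean(0))@nn)<.004]
        if lab=='blue+green':
            L=(q-c)@R0*1000; r=cv2.minAreaRect(L[:,:2].astype(np.float32)); print(n,'carrier in tool xy',np.round(r[0],1),np.round(r[1],1),round(r[2],1),'z',L[:,2].mean())
        else: print(n,lab,len(q),'ang to tool',np.degrees(np.arccos(abs(nn@R0[:,2]))).round(2),'N in tool',np.round(nn@R0,3), 'height over f',((q.mean(0)-f)@N).round(4))
for h in (.02,0,-.006): go(f+N*(h+.0485),x,-N)
E
python3 c.py
```

```text
[ 0.48385143 -0.22862938  0.19240742] [ 0.08908456  0.46115869 -2.10190265] 44.99773358926177 0.013713583823205418
carrier origin expected [ 0.5043 -0.2328  0.1486]
scene blue 132 ang to tool 1.58 N in tool [-0.025 -0.011 -1.   ] height over f 0.0882
scene carrier in tool xy [-1.3  1.5] [45.9 73.2] 2.0 z 40.955682029751124
scene yellow 552 ang to tool 0.59 N in tool [-0.01   0.001 -1.   ] height over f 0.0007
top blue 310 ang to tool 0.22 N in tool [-0.002 -0.004 -1.   ] height over f 0.0863
top carrier in tool xy [6.2 1. ] [74. 40.] 89.3 z 42.25651824582583
top yellow 690 ang to tool 0.28 N in tool [ 0.    -0.005 -1.   ] height over f -0.0013
wrist blue 3115 ang to tool 0.71 N in tool [ 0.012 -0.002 -1.   ] height over f 0.0863
wrist carrier in tool xy [ 2.9 -0.6] [46.  74.4] 0.0 z 42.37143310670555
wrist yellow 2788 ang to tool 0.46 N in tool [ 0.006 -0.006 -1.   ] height over f -0.0012
shift mm [-0.4  0.4 59.5] rot deg [-0.03  0.14  0.14] t 6.6
shift mm [-0.3  0.4 79.5] rot deg [-0.03  0.14  0.14] t 6.6
shift mm [-0.3  0.4 85.5] rot deg [-0.03  0.14  0.14] t 6.6
```

arm_command:
  motion:
    - [[-1, 0, 0, 0.02, 0, 0, 0], [-1, 0, 0, 0.04, 0, 0, 0], [-1, 0, 0, 0.055, 0, 0, 0], [-1, 0, 0, 0.065, 0, 0, 0], [-1, 0, 0, 0.071, 0, 0, 0], [-1, 0, 0, 0.074, 0, 0, 0], [-1, 0, 0, 0.074, 0, 0, 0], [-1, 0, 0, 0.074, 0, 0, 0]]

```text
t: 7.4
position: [0.5158, -0.2355, 0.1265]
eef_rot: [0.023, 0.97, -0.099, 0.221]
force: [-1.2, -0.6, -1.5]
width: 0.0136
grip_force: 45.0
```

arm_command:
  motion:
    - [[-1, 0, 0, 0.001, 0, 0, 0], [-1, 0, 0, 0.002, 0, 0, 0], [-1, 0, 0, 0.003, 0, 0, 0], [-1, 0, 0, 0.004, 0, 0, 0], [-1, 0, 0, 0.005, 0, 0, 0], [-1, 0, 0, 0.005, 0, 0, 0], [-1, 0, 0, 0.005, 0, 0, 0]]

```text
t: 8.1
position: [0.5176, -0.2358, 0.1213]
eef_rot: [0.022, 0.97, -0.099, 0.221]
force: [-0.0, 0.1, -1.4]
width: 0.0136
grip_force: 45.0
```

```bash
cat > f.py <<'E'
from h import *
N=np.array([-.4255,.0875,.9007]);N/=np.linalg.norm(N)
s=manip.sense(); f=np.array([.5387,-.2398,.0775]);w,x,y,z=s['eef_rot']; R0=R.from_quat([x,y,z,w])
print(s['t'],'force.N',s['force']@N,'tool',R0.inv().apply(s['force']),'h',(s['position']-f)@N-.0485,s['wrist_torque'],s['grip_force'])
E
python3 f.py
```

```text
8.1 force.N -1.2555498795552877 tool [-0.6582364  -0.07603422  1.25686316] h 0.0002770814221077847 [1.24445941e-01 3.79127646e-01 1.21421315e-04] 44.99750546179712
```

arm_command:
  motion:
    - [[-1, 0, 0, 0.001, 0, 0, 0], [-1, 0, 0, 0.002, 0, 0, 0], [-1, 0, 0, 0.003, 0, 0, 0], [-1, 0, 0, 0.003, 0, 0, 0], [-1, 0, 0, 0.003, 0, 0, 0]]

```text
t: 8.6
position: [0.519, -0.2361, 0.1188]
eef_rot: [0.022, 0.97, -0.099, 0.221]
force: [-1.0, 1.1, 1.9]
width: 0.0135
grip_force: 45.0
```

```bash
python3 f.py
```

```text
8.6 force.N 2.2090967695674424 tool [-0.27412923 -0.88971601 -2.20873144] h -0.002601190366719436 [ 0.17466111  0.46861793 -0.01574632] 44.99791310168803
```

arm_command:
  motion:
    - [[-1, 0, 0, 0.001, 0, 0, 0], [-1, 0, 0, 0.002, 0, 0, 0], [-1, 0, 0, 0.003, 0, 0, 0], [-1, 0, 0, 0.0035, 0, 0, 0], [-1, 0, 0, 0.0035, 0, 0, 0], [-1, 0, 0, 0.0035, 0, 0, 0], [-1, 0, 0, 0.0035, 0, 0, 0]]

```text
t: 9.3
position: [0.5205, -0.2364, 0.1156]
eef_rot: [0.022, 0.97, -0.099, 0.221]
force: [-3.0, 0.4, 2.8]
width: 0.0139
grip_force: 45.0
```

```bash
python3 f.py; python3 c.py; python3 - <<'E'
from h import *
im,d,P=grab("wrist"); cv2.imwrite("pics/w3.png",cv2.resize(im[:260],None,fx=1.5,fy=1.5))
E
python3 f.py
```

```text
9.3 force.N 3.810541506164681 tool [-1.53876221  0.17402646 -3.80785079] h -0.006100152518317005 [0.18228949 0.48774849 0.01867848] 44.998134691268206
[ 0.52045201 -0.23636815  0.11561962] [-3.00801836  0.4422731   2.76659032] 44.998134691268206 0.013881329002786495
carrier origin expected [ 0.541  -0.2406  0.0719]
scene blue 86 ang to tool 1.61 N in tool [ 0.023  0.016 -1.   ] height over f 0.003
scene carrier in tool xy [-13.8  -8.8] [40.4 77.5] 34.1 z 41.15104022867829
scene yellow 182 ang to tool 1.22 N in tool [-0.02  -0.006 -1.   ] height over f -0.006
top blue 221 ang to tool 1.16 N in tool [-0.02  -0.003 -1.   ] height over f 0.001
top carrier in tool xy [3.1 1.1] [70.8 48.7] 85.3 z 42.15291051428874
top yellow 301 ang to tool 0.61 N in tool [ 0.003 -0.01  -1.   ] height over f -0.0074
wrist blue 3113 ang to tool 0.75 N in tool [ 0.013 -0.003 -1.   ] height over f 0.0007
wrist carrier in tool xy [ 2. -0.] [73.9 45.9] 90.0 z 42.57264185141466
wrist yellow 3326 ang to tool 0.52 N in tool [ 0.008 -0.003 -1.   ] height over f -0.0073
shift mm [  0.2  -0.3 -26.1] rot deg [0.01 0.1  0.  ] t 9.45
shift mm [ 0.2 -0.3 -6.1] rot deg [0.01 0.1  0.  ] t 9.45
shift mm [ 0.2 -0.3 -0.1] rot deg [0.01 0.1  0.  ] t 9.45
9.5 force.N 3.458607241903232 tool [-1.12723507 -0.93087869 -3.45687581] h -0.006103489662396627 [ 0.20342875  0.44549921 -0.01512773] 44.997827326878905
```

View pics/w3.png

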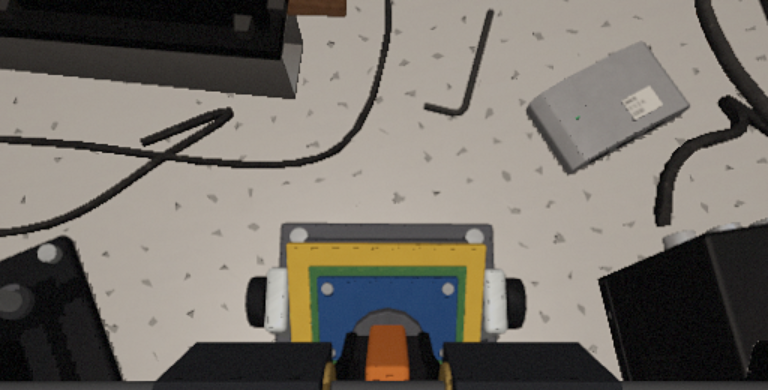

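The wrist picture shows the glass flush and centred on the yellow face: side margins are about 24 and 20 px, with the plate at (388,310). The face is pushed in about 6 mm, and plate and face are parallel within about 0.3°. I'm handing it in.

```bash
python3 -c "
from cell import manip
print(manip.sign_off())"
```

```text
the job is handed in; nothing more can be done
None
```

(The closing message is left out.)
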